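Turn the specimen turntable to the round marker

ROBOT

A 6-joint arm with a two-finger parallel gripper is mounted at the origin on a cart in front of the work surface, level with it; the furniture and walls round the work are solid. World frame = base frame: x ahead of the robot, y to its left, z up, the work surface at z = 0. Lengths are in m, angles in rad, forces in N, time in s.
With the tool pointing down it reaches from about 0.25 to 0.775 m from the base axis. Payload 8.9 kg.
Tool frame: the origin (TCP) lies at the very end of the fingers, on their centre line; the grasp point (between the pads) lies 19 mm behind it; z points along the fingers, y is the line along which they close (so a half turn about z gives the same grasp; the last joint's range is limited). The gripper opens to 85 mm and grips with 20 to 120 N. Pads are 22 mm wide; open, the fingers measure 114 mm over their backs; the gripper's body (76 mm by 85 mm) begins 54 mm behind the grasp point. The pads swing forward as they close: fully open they stand 13 mm farther back than shut.
Start: joints at [1.066, 0.291, -0.153, 1.127, 0, 1.431], TCP at [0.188, 0.49, 0.231] pointing down, gripper open.
Joint ranges: [-2.52, 2.52], [-0.91, 1.74], [-1.3, 1.37], [-1.96, 2.02], [-1.52, 1.47], [-3.14, 3.14]. Speed limits (rad/s): [2.22, 2.22, 2.79, 3.14, 3.14, 3.14].

INTERFACE

Orientations are given as a unit quaternion [w, x, y, z].
In Python, from cell import robot gives the robot as it stands.
- The arm moves only by the tool drive_tool, never from a script. Its argument "plan" is a list that holds one entry, the list of rows, each a list of 5 numbers: the opening, from -1 (shut) to 1 (fully open), then the shift along the tool's x, y, z in m, then the turn about the tool's z in degrees. In form: [[[hand, dx, dy, dz, spin], ...]]. A call has 1 to 10 rows; each row shifts and turns the commanded pose from where the row before left it, along the tool's axes as they then stand; what a row does not reach is not made up. A row lasts 1/12 s, in which the tool goes at most 41.7 mm and 7.16 degrees, less where a joint would pass 70% of its speed; a pose out of reach is approached as far as the arm can. A call is refused whole if a number of a shift passes 0.0417 or a number of a turn 7.16, either way. A call with a gripper value outside its range is refused whole. The fingers move at their own pace and stop on an object; the grip force is fixed at half the most. Time passes only in rows, so rows that do not move let the fingers close. It gives the time, the measured TCP pose, the force, the opening and the grip force at its end, in the units of the state.
- robot.get_obs(): the state, without advancing time (a new reading comes with each control period).
- robot.get_image(name): name is "side" or "top" or "wrist"; returns the picture (400x640x3 uint8, red, green, blue); there is no depth.
- robot.camera_model(name): a dict with "fovy" (degrees; the focal length in pixels is half the picture's height over the tangent of half this angle, whatever the lens; pixels are square), "cx", "cy" (the principal point, pixels), "world_from_camera" (4x4, takes a point from camera to world coordinates); the wrist camera has in their place "hand_eye" (4x4, takes a point from camera to tool coordinates, whose origin is the TCP and whose axes are the flange's). Camera axes: x right, y down, z forward; pixel columns grow to the right and rows downward; lengths in m; the calibration is good to about 2 mm. A picture is of the moment at which its call begins: read the wrist's pose just before it. camera_model takes no time and is no camera call.
- robot.job_done(): hands the job in; it is judged then, once.
The state is a dict: "t": time; "joint_pos": joint angles; "dq": joint speeds; "tau": joint torques, N m; "position": TCP position; "eef_rot": TCP orientation; "force": force on the tool from outside, world axes, zero at the start; "moment": the same for the moment, N m; "opening": finger opening in m; "grip_force": force on a finger pad.
Only numpy, scipy, OpenCV 4.12 (cv2) and the standard library are available. Lean on these libraries where they do the work, as an engineer would, in place of code of your own. Each camera call takes 0.05 s, during which the arm holds its last target. There are 200 camera calls.

TASK

Turn the specimen turntable by pushing gently on one of its spokes or its pointer with a fingertip, until the tip of the long pointer stands over the middle of the round marker stud (not the square block), and leave it at rest there with the hand clear. The vertebra must ride round on the disc without being touched or sliding off its place; nothing is gripped or lifted, and the things standing near are left alone.

Things in the scene. Friction and masses are not known exactly. Their poses are not given: they have to be found in the camera images.
- turntable: low round specimen turntable fixed to the worktop; origin on its turning axis at worktop height. Grey foot, radius 58 mm, 22 mm high, under an aluminium disc, radius 65 mm. From the disc's rim stand out, 90 degrees apart, a long pointer and three short spokes, centre lines 31 mm above the worktop, free space below and between them. A finger 95 mm from the axis clears disc and markers
- spoke_end (a point): centre of the black ball (18 mm diameter) at the end of the spoke that points directly away from the pointer, 115 mm from the axis, 31 mm above the worktop. All three spokes are alike: round steel bars 10 mm thick; the other two stand at right angles to this one, left and right
- rotor (a joint): turning angle of disc, spokes and pointer, rad, growing anticlockwise seen from above; at 0 the pointer lies along the turntable's own -x. Free from -3.1 to 3.1, no spring; friction of about 0.12 N m (1.3 N at 95 mm) stops it where it is left
- pointer_tip (a point): tip of the long pointer: a square steel bar 10 mm wide to 130 mm from the axis, then a thin 4 mm needle to this tip 145 mm from the turntable's axis, 31 mm above the worktop; moves with the disc
- disc_centre (a point): centre of the disc's upper face (top of its black rubber mat), 41 mm above the worktop, on the turning axis
- round_stud: round steel marker stud, 34 mm diameter, 14 mm high, fixed on the worktop 145 mm from the turntable's axis, so that the pointer's tip can pass above its middle; origin at the centre of its underside
- square_block: square steel marker block, 30 x 30 x 14 mm, also fixed on the worktop 145 mm from the turntable's axis; the wrong marker; origin at the centre of its underside. It and the stud may change places
- vertebra: loose bone vertebra, 64 x 78 x 24 mm, lying on the middle of the disc; origin at the centre of its underside
- corked_vial: bystander: loose corked glass vial, 28 mm diameter, 78 mm high, upright beyond the turntable; origin at the centre of its underside
- film_can: bystander: loose black film can with a pale lid, 34 mm diameter, 52 mm high; origin at the centre of its underside
- lens: bystander: loose black ring-shaped lens, 44 mm diameter, 18 mm high; origin at the centre of its underside
Not all that is in view belongs to the job. What is shaped like the round_stud but red is not meant. Leave any pink look-alike of the vertebra alone.

How it is judged:
At the end, for the whole second after the job is handed in: the pointer's tip is within 8 mm (seen from above) of the middle of the round stud and the turntable is at rest; the vertebra lies on the disc, its middle within 18 mm of the disc's centre; the vial, film can and lens are within 12 mm of where they stood (horizontal distance between pointer_tip and round_stud below 0.008 m and velocity of joint rotor between -0.03 and 0.03 rad/s and horizontal distance between vertebra and disc_centre below 0.018 m and z of vertebra in the frame of disc_centre below 0.006 m and linear speed of vertebra below 0.02 m/s and distance of each of corked_vial, film_can, lens from where it was at the start of the episode below 0.012 m); the robot touches nothing.
It fails at once if the robot touches the vertebra (contact force between any of the arm, the fingers and vertebra above 0.3 N).
It fails at once if the vertebra is lifted more than 10 mm off the disc (z of vertebra in the frame of disc_centre above 0.01 m).
It fails at once if the turntable is gripped or pushed hard (more than 20 N) (contact force between the fingers and turntable above 20 N).
It fails at once if the vial, film can or lens is moved, lifted or tipped (more than 12 mm) (distance of any of corked_vial, film_can, lens from where it was at the start of the episode above 0.012 m).
It also fails if it takes over 35 s, if anything falls off the work surface, if the arm or the gripper's body presses on something with over 40 N, if the wrist force passes 120 N, or if a joint passes its speed limit or range.

## Working session

There is one attempt and no reset: what is moved stays moved. The work goes in short steps, Python scripts to look and compute and a tool call to move; the robot and the scene stay as the last step left them, time stands still between calls to the robot, and variables do not carry over. Pictures are saved under pics/ and viewed, at most 10 in all, crops included, and the job is handed in when it is done.

Besides the shell and the picture viewer there is one more tool, called by a JSON object that holds its "op" and its "data". drive_tool: Moves the arm, as the interface text tells. Its arguments: {"type":"object","properties":{"plan":{"type":"array","items":{"type":"array","items":{"type":"array","items":{"type":"number"}}}}},"required":["plan"]}

```bash
mkdir -p pics
python3 - <<'E'
from cell import robot
import cv2,numpy as np
o=robot.get_obs();print(o['t'],o['position'],o['eef_rot'],o['opening'])
for n in('top','side'):
    im=robot.get_image(n);cv2.imwrite(f'pics/{n}0.png',im[:,:,::-1]);m=robot.camera_model(n);print(n,m['fovy'],m['cx'],m['cy'],np.round(m['world_from_camera'],3).tolist())
E
```

```text
0.0 [0.18757529 0.48989627 0.23073853] [-1.95781581e-04  1.81854436e-01  9.83325249e-01 -6.16342878e-04] 0.08521305909140536
top 46.27999974276623 319.36288764005155 210.4935287432559 [[-0.006, -0.993, 0.114, 0.495], [-1.0, 0.007, 0.003, 0.021], [-0.003, -0.114, -0.994, 0.978], [0.0, 0.0, 0.0, 1.0]]
side 46.6849153315586 322.11967084941796 205.17580632621838 [[-0.964, -0.091, 0.25, 0.366], [-0.265, 0.406, -0.874, 0.935], [-0.022, -0.909, -0.416, 0.495], [0.0, 0.0, 0.0, 1.0]]
```

View pics/top0.png

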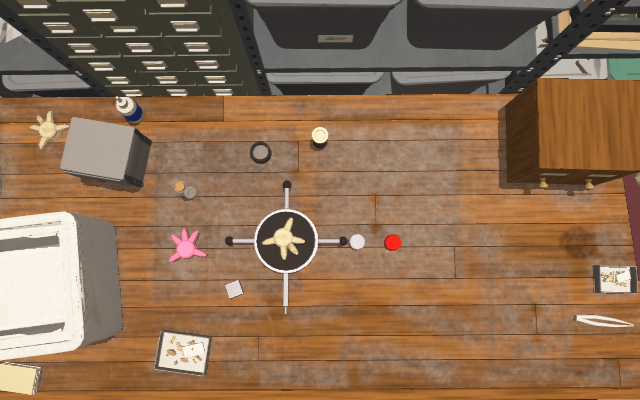

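View pics/side0.png

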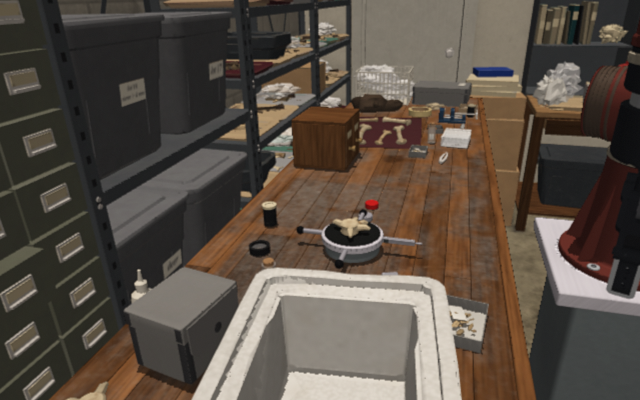

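Top view: the pointer points down-image (robot side), with its tip near (285,312). Stud candidates are the pale disc at (357,242), which is the round stud, the red disc at (393,242), a decoy, and the square at (234,289), the wrong marker. The vertebra is at (284,240), with its pink decoy at (186,246). The can is at (320,137), the lens at (260,152) and the vial at (185,190). I'll check this in a close crop and measure.

```bash
cat > h.py <<'E'
from cell import robot
import cv2,numpy as np
def plane(n,u,v,z,R=None):
    m=robot.camera_model(n);f=200/np.tan(np.radians(m['fovy'])/2)
    T=np.array(m['world_from_camera']);d=T[:3,:3]@[(u-m['cx'])/f,(v-m['cy'])/f,1]
    return T[:3,3]+d*(z-T[2,3])/d[2]
def blobs(mask,lo,hi):
    n,l,s,c=cv2.connectedComponentsWithStats(mask.astype(np.uint8))
    return [(c[i],s[i]) for i in range(1,n) if lo<s[i,4]<hi]
E
python3 - <<'E'
from h import *
im=cv2.imread('pics/top0.png');c=im[170:330,200:420]
cv2.imwrite('pics/crop.png',cv2.resize(c,None,fx=3.6,fy=3.6,interpolation=cv2.INTER_CUBIC))
hsv=cv2.cvtColor(im,cv2.COLOR_BGR2HSV)
roi=np.zeros(im.shape[:2],bool);roi[170:330,215:420]=1
bl=(hsv[...,2]<50)&roi
lt=(hsv[...,1]<45)&(hsv[...,2]>130)&roi
for nm,mk,z in(('dark',bl,.031),('light',lt,.014)):
    for ce,s in blobs(mk,15,6000): print(nm,ce.round(1),s,plane('top',*ce,z).round(4),'z31',plane('top',*ce,.031).round(4))
E
```

```text
light [286.6 245.4] [233 188 107 118 988] [0.5334 0.091  0.014 ] z31 [0.5327 0.0898 0.031 ]
light [356.7 241.2] [349 234  16  16 199] [ 0.5409 -0.0531  0.014 ] z31 [ 0.5401 -0.0518  0.031 ]
light [233.7 288.7] [225 280  18  18 207] [0.4459 0.1986 0.014 ] z31 [0.4468 0.1955 0.031 ]
```

View pics/crop.png

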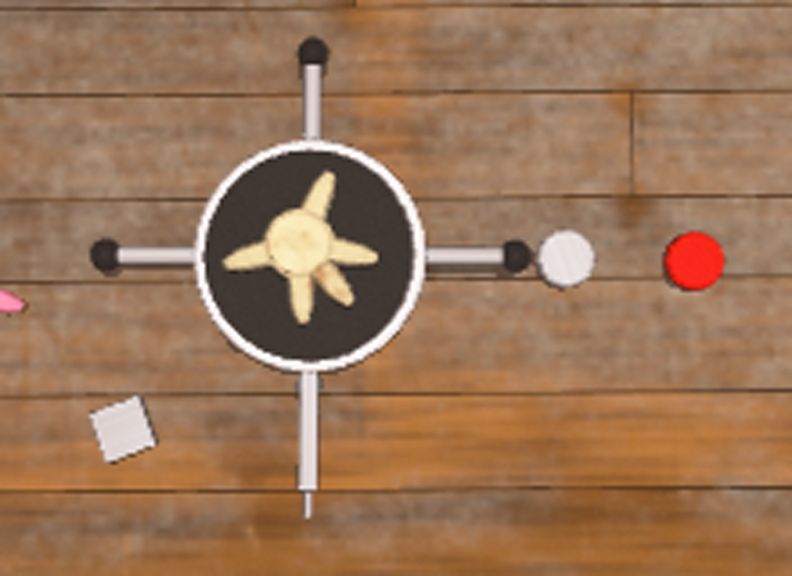

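The crop confirms the choice: pale round stud at crop (566,258), square block at (123,430) and red decoy at (694,261). The balls are at (105,255), (516,257) and (313,52), and the tip is at (308,517).

```bash
cat >> h.py <<'E'
def look():
    im=cv2.cvtColor(robot.get_image('top'),cv2.COLOR_RGB2BGR);return im
E
python3 - <<'E'
from h import *
P={k:plane('top',200+(u+.5)/3.6-.5,170+(v+.5)/3.6-.5,.031)[:2] for k,(u,v) in dict(L=(105,255),R=(516,257),U=(313,52),tip=(308,517)).items()}
ax=(P['L']+P['R'])/2;print('axis',ax,'ball-ball',np.linalg.norm(P['L']-P['R']))
# rim of the disc, ~40 mm high
im=cv2.imread('pics/top0.png');h=cv2.cvtColor(im,cv2.COLOR_BGR2HSV)
m=((h[...,1]<45)&(h[...,2]>130)).astype(np.uint8)*255
m=cv2.morphologyEx(m,cv2.MORPH_CLOSE,np.ones((3,3)));m[:200]=0;m[275:]=0;m[:,:252]=0;m[:,320:]=0
c=max(cv2.findContours(m,0,1)[0],key=cv2.contourArea);(u,v),r=cv2.minEnclosingCircle(c);q=plane('top',u,v,.04);print('rim',u,v,r,q,np.linalg.norm(plane('top',u+r,v,.04)-q))
S=plane('top',356.7,241.2,.014)[:2];print('stud',S,'block',plane('top',233.7,288.7,.014)[:2])
for k,p in list(P.items())+[('stud',S)]: d=p-ax;print(k,p.round(4),np.linalg.norm(d).round(4),np.degrees(np.arctan2(d[1],d[0])).round(1))
for k,p,z in(('can',(320,134),.052),('lens',(260,152),.018),('vial',(181,187),.078)):print(k,plane('top',*p,z).round(3))
E
```

```text
axis [0.54199219 0.09135121] ball-ball 0.2309711019829051
rim 285.5 237.0 37.0844612121582 [0.54906025 0.09141494 0.04      ] 0.07435651008576735
stud [ 0.54094658 -0.05316434] block [0.44600773 0.19867613]
L [0.5433 0.2068] 0.1155 89.3
R [ 0.5407 -0.0241] 0.1155 -90.7
U [0.6581 0.0901] 0.1161 -0.6
tip [0.398  0.0924] 0.144 179.6
stud [ 0.5409 -0.0532] 0.1445 -90.4
can [0.757 0.021 0.052]
lens [0.729 0.147 0.018]
vial [0.646 0.292 0.078]
```

{"op": "drive_tool", "data": {"plan": [[[-1,0,0,0,-7],[-1,0,0,0,-7],[-1,0,0,0,-7],[-1,-0.025,-0.03,0,0],[-1,-0.025,-0.03,0,0],[-1,-0.025,-0.03,0,0],[-1,-0.025,-0.03,0,0],[-1,-0.025,-0.03,0,0],[-1,-0.025,-0.03,0,0],[-1,-0.025,-0.03,0,0]]]}}

```text
t: 0.93
position: [0.3636, 0.2787, 0.2312]
eef_rot: [-0.0, -0.0, 1.0, -0.0]
force: [1.5, 0.4, -0.0]
opening: 0.0002
grip_force: 0.0
```

{"op": "drive_tool", "data": {"plan": [[[-1,-0.02,-0.03,0,0],[-1,-0.02,-0.03,0,0],[-1,-0.02,-0.03,0,0],[-1,-0.022,-0.025,0,0],[-1,0,0,0.035,0],[-1,0,0,0.035,0],[-1,0,0,0.035,0],[-1,0,0,0.035,0],[-1,0,0,0,0]]]}}

```text
t: 1.68
position: [0.4406, 0.1644, 0.0861]
eef_rot: [-0.005, -0.0, 1.0, -0.001]
force: [-2.6, 0.0, -0.8]
opening: 0.0
grip_force: 0.0
```

Run:
```python
from h import *
print(robot.get_obs()['position'])
a=robot.get_image('wrist');cv2.imwrite('pics/w1.png',a[:,:,::-1])
```

```text
[0.44061639 0.16435326 0.08608641]
```

View pics/w1.png

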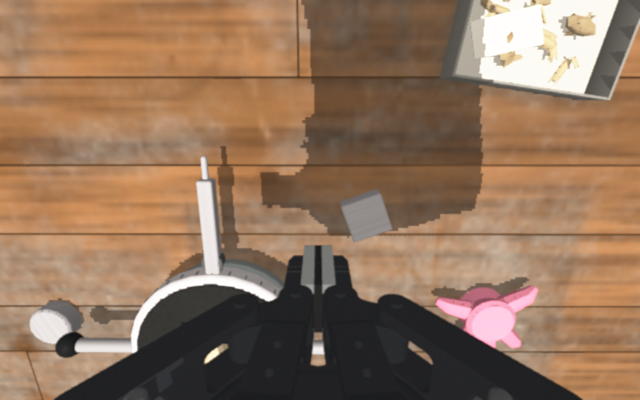

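The wrist view shows the shut fingertips (316,280) between the pointer (208,220) and the square block (366,215). The space below is free.

{"op": "drive_tool", "data": {"plan": [[[-1,-0.003,0,0.03,0],[-1,0,0,0.03,0],[-1,0,0,0.002,0],[-1,0,-0.01,0,0],[-1,0,-0.01,0,0],[-1,0,0,0,0],[-1,0,0,0,0]]]}}

```text
t: 2.32
position: [0.4494, 0.1449, 0.0311]
eef_rot: [0.001, 0.0, 1.0, 0.0]
force: [0.6, -0.7, 0.1]
opening: -0.0002
grip_force: 0.0
```

{"op": "drive_tool", "data": {"plan": [[[-1,0.002,0,0.009,0],[-1,0,-0.006,0,0],[-1,0,-0.006,0,0],[-1,0,-0.004,0,0],[-1,0,-0.004,0,0],[-1,0,-0.004,0,0],[-1,0,-0.004,0,0],[-1,0,0,0,0]]]}}

```text
t: 2.98
position: [0.4461, 0.1167, 0.0204]
eef_rot: [0.0, -0.0, 1.0, -0.0]
force: [-0.0, 0.2, -0.8]
opening: 0.0003
grip_force: 0.0
```

{"op": "drive_tool", "data": {"plan": [[[-1,0.0008,-0.0034,0,-2],[-1,0.0008,-0.0034,0,-2],[-1,0.0008,-0.0034,0,-2],[-1,0.0008,-0.0034,0,-2],[-1,0.0008,-0.0034,0,-2],[-1,0,0,0,0]]]}}

```text
t: 3.48
position: [0.4432, 0.1, 0.0203]
eef_rot: [-0.0, -0.088, 0.996, 0.0]
force: [-0.5, -0.2, -0.2]
opening: 0.0001
grip_force: 0.0
```

```bash
cat >> h.py <<'E'
AX=np.array([.542,.0914])
def st():
    o=robot.get_obs();p=o['position'];w,x,y,z=o['eef_rot'];t=np.array([1-2*(y*y+z*z),2*(x*y+w*z)]);d=p[:2]-AX
    ty=np.array([-t[1],t[0]])*-1
    print('t',round(o['t'],2),'r',np.linalg.norm(d).round(4),'rel tool x,y',(d@t).round(4),(d@ty).round(4),'yaw',np.degrees(np.arctan2(t[1],t[0])).round(1),'z',p[2].round(3),'F',np.round(o['force'],1))
E
python3 - <<'E'
from h import *
st();im=look();cv2.imwrite('pics/t1.png',cv2.resize(im[170:330,200:420],None,fx=3.6,fy=3.6,interpolation=cv2.INTER_CUBIC))
E
```

```text
t 3.48 r 0.0992 rel tool x,y 0.0957 0.0258 yaw -169.9 z 0.02 F [-0.5 -0.2 -0.2]
```

View pics/t1.png

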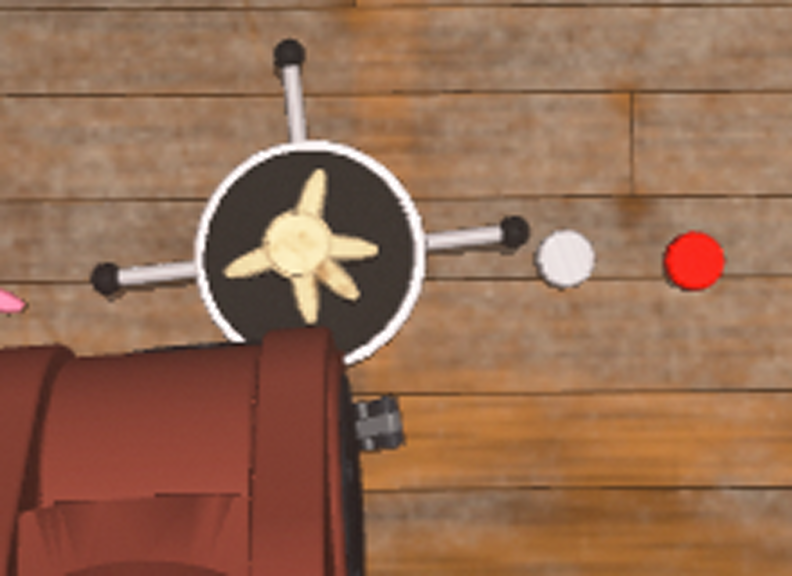

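The turntable has turned about 6.7°. The balls are now at (105,278), (514,232) and (289,52), and the vertebra is riding along. About 83° remain, so I'll continue the arc.

{"op": "drive_tool", "data": {"plan": [[[-1,0.0008,-0.0034,0,-2],[-1,0.0012,-0.0051,0,-3],[-1,0.0012,-0.0051,0,-3],[-1,0.0012,-0.0051,0,-3],[-1,0.0012,-0.0051,0,-3],[-1,0.0012,-0.0051,0,-3],[-1,0.0012,-0.0051,0,-3],[-1,0.0012,-0.0051,0,-3],[-1,0.0012,-0.0051,0,-3],[-1,0.0012,-0.0051,0,-3]]]}}

```text
t: 4.37
position: [0.4515, 0.051, 0.0203]
eef_rot: [-0.0, -0.335, 0.942, 0.0]
force: [-0.9, 2.1, 1.9]
opening: -0.0001
grip_force: 0.8
```

```bash
python3 -c "
from h import *
st()"
```

```text
t 4.37 r 0.0991 rel tool x,y 0.0957 0.0258 yaw -140.9 z 0.02 F [-0.9  2.1  1.9]
```

Tracking is right on the circle.

{"op": "drive_tool", "data": {"plan": [[[-1,0.0012,-0.0051,0,-3],[-1,0.0012,-0.0051,0,-3],[-1,0.0012,-0.0051,0,-3],[-1,0.0012,-0.0051,0,-3],[-1,0.0012,-0.0051,0,-3],[-1,0.0012,-0.0051,0,-3],[-1,0.0012,-0.0051,0,-3],[-1,0.0012,-0.0051,0,-3],[-1,0.0012,-0.0051,0,-3],[-1,0.0012,-0.0051,0,-3]]]}}

```text
t: 5.2
position: [0.4843, 0.0109, 0.0202]
eef_rot: [-0.0, -0.567, 0.824, 0.0]
force: [-0.8, 0.3, 1.1]
opening: 0.0001
grip_force: 0.8
```

{"op": "drive_tool", "data": {"plan": [[[-1,0.0012,-0.0051,0,-3],[-1,0.0012,-0.0051,0,-3],[-1,0.0012,-0.0051,0,-3],[-1,0.0008,-0.0034,0,-2],[-1,0.0004,-0.0017,0,-1],[-1,0.0004,-0.0017,0,-1],[-1,0,0,0,0]]]}}

```text
t: 5.78
position: [0.5046, -0.0001, 0.0203]
eef_rot: [-0.0, -0.656, 0.754, 0.0]
force: [-0.5, -0.5, 0.6]
opening: -0.0003
grip_force: 0.2
```

Run:
```python
from h import *
st();im=look();cv2.imwrite('pics/t2.png',cv2.resize(im[170:330,200:420],None,fx=3.6,fy=3.6,interpolation=cv2.INTER_CUBIC))
```

```text
t 5.78 r 0.0989 rel tool x,y 0.0958 0.0244 yaw -98.0 z 0.02 F [-0.5 -0.5  0.6]
```

View pics/t2.png

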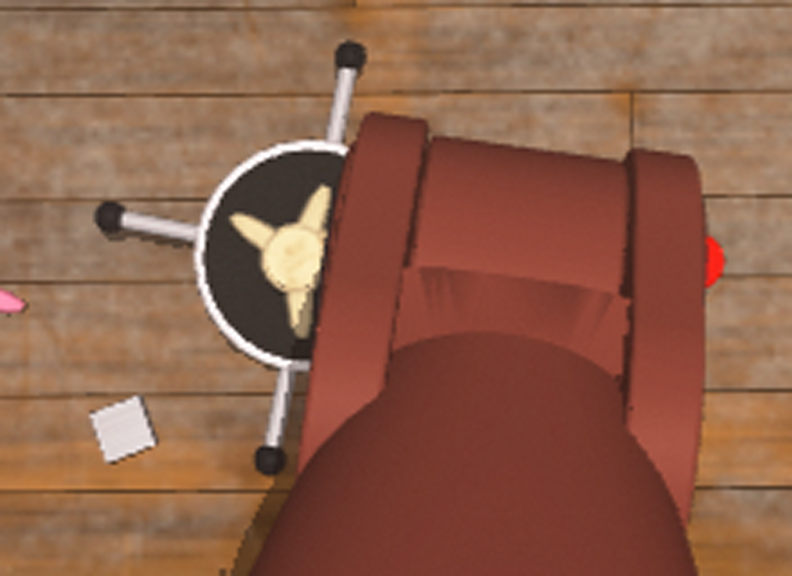

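The balls are now at (350,56), (268,460) and (110,217), and the pointer is hidden under the arm. I'll get the remaining angle from the balls.

Run:
```python
from h import *
P=lambda u,v:plane('top',200+(u+.5)/3.6-.5,170+(v+.5)/3.6-.5,.031)[:2]
a,b,c=P(350,56),P(268,460),P(110,217)
d=a-b;print((a+b)/2,np.linalg.norm(d),np.degrees(np.arctan2(d[1],d[0]))-90, np.degrees(np.arctan2(*(c-AX)[::-1]))-180,'goal -90.4')
```

```text
[0.54240748 0.09182606] 0.2310153481842029 -101.40493700126606 -101.36508632326188 goal -90.4
```

{"op": "drive_tool", "data": {"plan": [[[-1,0.0004,-0.0017,0,-1],[-1,0.0004,-0.0017,0,-1],[-1,0.0004,-0.0017,0,-1],[-1,0.0004,-0.0017,0,-1],[-1,0.0004,-0.0017,0,-1],[-1,0.0004,-0.0017,0,-1],[-1,0.0004,-0.0017,0,-1],[-1,0.0004,-0.0017,0,-1],[-1,0.0004,-0.0017,0,-1],[-1,0,0,0,0]]]}}

```text
t: 6.67
position: [0.5199, -0.005, 0.0203]
eef_rot: [-0.0, 0.714, -0.7, 0.0]
force: [-0.3, 0.5, -0.1]
opening: -0.0001
grip_force: 0.1
```

{"op": "drive_tool", "data": {"plan": [[[-1,0.0004,-0.0017,0,-1],[-1,0,0,0,0],[-1,0,0,0,0]]]}}

```text
t: 6.92
position: [0.5215, -0.0053, 0.0204]
eef_rot: [-0.0, 0.72, -0.694, 0.0]
force: [-0.3, -0.5, -0.4]
opening: 0.0001
grip_force: 0.1
```

Run:
```python
from h import *
st();im=look();cv2.imwrite('pics/t3.png',cv2.resize(im[170:330,200:420],None,fx=3.6,fy=3.6,interpolation=cv2.INTER_CUBIC))
```

```text
t 6.92 r 0.0988 rel tool x,y 0.0959 0.024 yaw -88.0 z 0.02 F [-0.3 -0.5 -0.4]
```

View pics/t3.png

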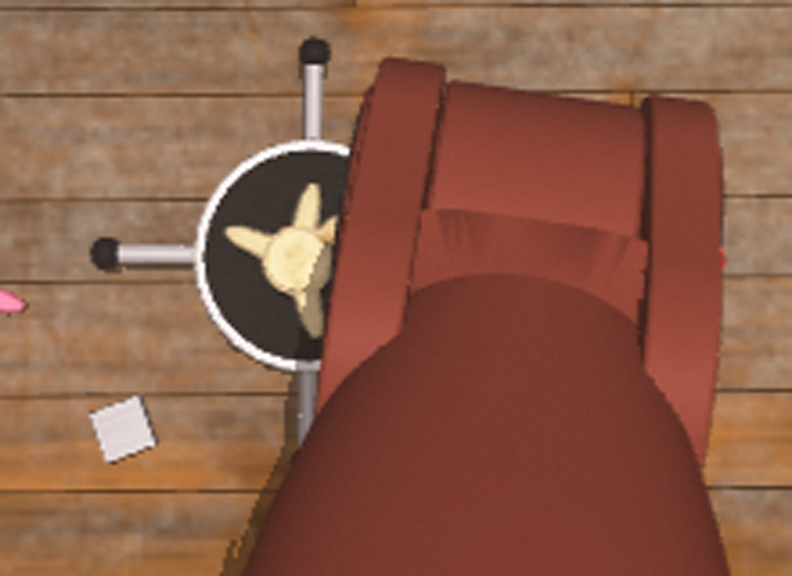

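The left ball is at (105,253), so the pointer is within about 1° of the goal. I'll back off, lift clear and check.

{"op": "drive_tool", "data": {"plan": [[[-1,0,0.005,0,0],[-1,0,0.015,0,0],[-1,0,0.015,0,0],[-1,0,0,-0.03,0],[-1,0,0,-0.04,0],[-1,0,0,-0.04,0],[-1,0,0,-0.04,0],[-1,0,0.04,0,0],[-1,0,0.04,0,0],[-1,0,0.04,0,0]]]}}

```text
t: 7.8
position: [0.3653, -0.0108, 0.1708]
eef_rot: [-0.0, 0.72, -0.694, 0.001]
force: [-1.4, -0.8, 1.1]
opening: 0.0003
grip_force: 0.0
```

{"op": "drive_tool", "data": {"plan": [[[-1,0.03,0.02,0,0],[-1,0.04,0,0,0],[-1,0.04,0,0,0],[-1,0.04,0,0,0],[-1,0.04,0,0,0],[-1,0.04,0,0,0],[-1,0,0,0,0]]]}}

```text
t: 8.38
position: [0.3551, -0.2479, 0.1707]
eef_rot: [0.001, 0.718, -0.696, 0.002]
force: [0.1, 1.0, 1.2]
opening: -0.0003
grip_force: 0.0
```

Run:
```python
from h import *
st();im=look();cv2.imwrite('pics/t4.png',cv2.resize(im[120:330,170:420],None,fx=2.8,fy=2.8,interpolation=cv2.INTER_CUBIC))
```

```text
t 8.38 r 0.3874 rel tool x,y 0.3333 0.1973 yaw -88.2 z 0.171 F [0.1 1.  1.2]
```

View pics/t4.png

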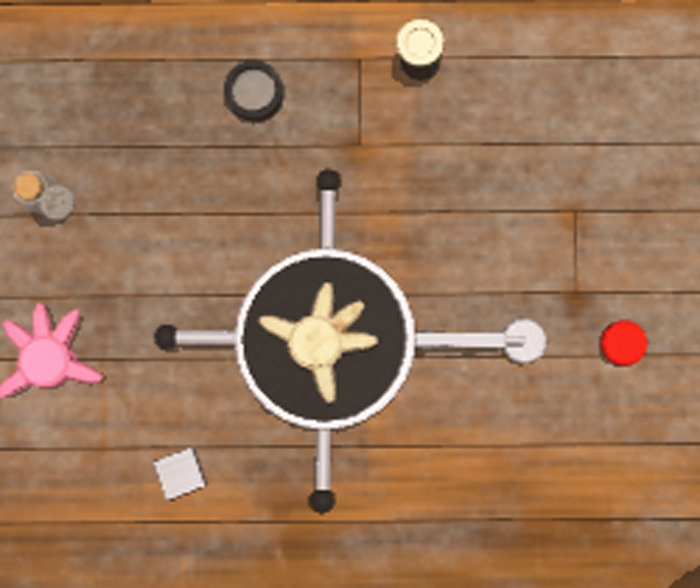

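The tip is at (524,342), on the stud's middle. The vertebra is on the disc, and the can, lens and vial haven't moved. One numeric check, then hand in.

Run:
```python
from h import *
P=lambda u,v,z=.031:plane('top',170+(u+.5)/2.8-.5,120+(v+.5)/2.8-.5,z)[:2]
a,b,c=P(328,181),P(321,500),P(166,337);d=a-b;ax=(a+b)/2;h=np.arctan2(d[1],d[0])-np.pi/2
tip=ax+.145*np.array([np.cos(h),np.sin(h)]);S=np.array([.5409,-.0532]);e=np.linalg.norm(tip-S),np.linalg.norm(P(524,342)-S)
print(ax,np.degrees(h),'tip',tip,'err',e,robot.get_obs()['t'])
if max(e)<.005: print(robot.job_done())
```

```text
[0.54250397 0.0919025 ] -91.15922701127346 tip [ 0.53957048 -0.05306783] err (np.float64(0.0013360748939663437), np.float64(0.0023094199148908576)) 8.4333
the job is handed in; nothing more can be done
None
```

I turned the turntable about 90° anticlockwise and handed the job in. By my camera measurements the pointer tip stands about 2 mm from the round stud's middle, the vertebra is still on the disc, the vial, film can and lens look unmoved, and the hand is clear; the judge's result was not shown.

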